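# Roll a power cell home in its test nest and close the contact

## Task

Load the loose cylindrical power cell into the test nest: from the loading end, push its side so that it rolls along the bed, under the sprung hold-down roller, until it is fully home against the sprung stop and the roller holds it there by itself; do not pick the cell up, and never press it with more than 15 N. Then slide the contact carriage all the way in, so that its brass bar presses on the cell's end. Leave the tape roll, the brush and the memory stick where they lie.

Things in the scene. Friction and masses are not known exactly. Their poses are not given: they have to be found in the camera images.
- bed: the test nest's fixed black bed plate, 240 x 176 mm, its top (rolling surface) 22 mm above the bench; origin on the bench, midway between its end guides, 125 mm from its loading edge near the robot (6 mm lip). x: the rolling direction, away from the robot; y: along the cell; z up. Two aluminium end guides along x, 9 mm high, inner faces at y = +-71.5 mm, leave the cell 1.5 mm play at each end
- cell_center (a point): centre of the loose cell: bare aluminium cylinder, 33 mm diameter, 140 mm long, about 0.28 kg, 14 mm terminal button on its -y end. It lies across the bed near the loading end, axis (its y) along the bed's y, centre 16.5 mm above the bed top. It rolls easily and its frame turns with it. The two cells in the grey rack are not part of the job
- stop_pad (a joint): pressing-in of the stop pad (50 mm wide, at the cell's mid-height) on the head at the bed's far end, m: 0 free, 0.0003 to 0.003 cell home and held, 0.004 bottomed hard; 2.5 N per mm. The head is set anew each day along its slots: a cell just touching the pad has its axis anywhere from x = +12 to +48 mm on the bed. The setting is not measured; feel or look for it
- hold_down (a joint): lift of the sprung arm on the head (up to 46 mm above the bed top), whose white roller, 28 mm wide at y = 0, bears on the cell's top, rad: 0 no cell, 0.05 cell under the crest, about 0.025 cell home. The cell meets it 17 mm before home (push rises to 4 to 8 N), passes its crest 7 mm before home and must be pushed on to the pad; then the roller behind it keeps it home
- tab (a point): middle of the upright aluminium tab on the contact carriage, to be pushed or pinched: 30 mm wide in the bed's x, 8 mm thick in the bed's y; its top is 14 mm above this point, its foot 20 mm below, on the grey carriage block, which reaches 14 mm beyond the tab's middle to the outside (-y). It stands outside the bed's -y edge at the bed's x = +30 mm, 66 mm above the bench
- carriage (a joint): travel of the contact carriage along the bed's +y, towards the cell, m: 0 to 0.004 (drawn back) at the start, 0.020 fully in, against a hard end. It slides stiffly (about 6 N, up to 4 N more once its bar meets the cell) and stays where it is left. Fully in before the cell is home, its bar would stand in the cell's way
- contact_bar (a joint): how far the carriage's sprung brass bar is pressed back into the carriage, m: 0 free, 0.005 to 0.009 with the carriage fully in and the cell home. The bar is 44 mm wide in the bed's x, so it meets the cell's end wherever the head is set; 0.35 N per mm
- kapton_tape: roll of amber tape lying flat, 62 mm across, 12 mm high, on the bench left (+y) of the bed; leave it alone
- esd_brush: brush, 151 x 21 x 12 mm, lying along x on the bench right (-y) of the bed's loading end; leave it alone
- usb_stick: memory stick, 51 x 18 x 9 mm, lying on the bench in front of the bed; leave it alone

How it is judged:
On the way:
1. the cell is home against the stop pad and held there by the roller alone, the robot off it (value of joint stop_pad above 0.0001 m and contact force between each of the arm, the fingers and cell below 0.1 N and linear speed of cell below 0.01 m/s), for 0.3 s.
At the end, for the whole second after the job is handed in: the cell lies on the bed at rest against the stop pad, which it keeps pressed back (at least 0.1 mm), its axis 9 to 55 mm along the bed; the carriage is in by 18 mm or more of its 20 mm and its brass bar is pressed back at least 2 mm by the cell (value of joint stop_pad above 0.0001 m and x of cell_center in the frame of bed between 0.009 and 0.055 m and z of cell_center in the frame of bed between 0.036 and 0.041 m and value of joint carriage above 0.018 m and value of joint contact_bar above 0.002 m and linear speed of cell below 0.01 m/s); the robot touches nothing.
It fails at once if the cell is pressed by the robot with more than 15 N (contact force between any of the fingers, the arm and cell above 15 N).
It fails at once if the cell is picked up (its centre more than 15 mm above its rolling height) (height (world z) of cell_center above 0.0535 m).
It fails at once if the tape roll, the brush or the memory stick is moved by more than 15 mm (distance of any of kapton_tape, esd_brush, usb_stick from where it was at the start of the episode above 0.015 m).
It also fails if it takes over 51 s, if anything falls off the work surface, if the arm or the gripper's body presses on something with over 40 N, if the wrist force passes 120 N, or if a joint passes its speed limit or range.

## Robot

A 6-joint arm with a two-finger parallel gripper is mounted at the origin on a cart in front of the work surface, level with it; the furniture and walls round the work are solid. World frame = base frame: x ahead of the robot, y to its left, z up, the work surface at z = 0. Lengths are in m, angles in rad, forces in N, time in s.
With the tool pointing down it reaches from about 0.35 to 0.775 m from the base axis. Payload 7.3 kg.
Tool frame: the origin (TCP) lies at the very end of the fingers, on their centre line; the grasp point (between the pads) lies 19 mm behind it (robot.tcp_to_grasp is the distance from the TCP to the grasp point, in m); x points along the fingers, y is the direction in which the jaws open and shut, and the axes are right-handed (so a half turn about x gives the same grasp; the last joint's range is limited). The gripper opens to 92 mm and grips with 3 to 60 N. Pads are 19 mm wide; open, the fingers measure 130 mm over their backs; the gripper's body (75 mm by 190 mm) begins 47 mm behind the grasp point.
Start: joints at [0.989, 0.342, 1.524, -0, 1.275, -0.146], TCP at [0.222, 0.476, 0.227] pointing down, gripper open.
Joint ranges: [-2.53, 2.53], [-0.77, 2.02], [0.04, 2.7], [-1, 4.14], [0.28, 2.66], [-3.11, 3.11]. Speed limits (rad/s): [2.57, 2.57, 3.14, 3.14, 3.14, 3.14].

## Interface

Orientations are given as [roll, pitch, yaw] about the fixed x, y, z axes, in that order (R = Rz(yaw) Ry(pitch) Rx(roll)).
In Python, from cell import robot gives the robot as it stands.
- The arm moves only by the tool move_arm, never from a script. Its argument "increments" is a list of rows, each a list of 4 numbers: the shift along the tool's x, y, z normalised to -1 to 1, where 1 is 40 cm, then the turn about the tool's x normalised to -1 to 1, where 1 is 60 degrees. In form: [[dx, dy, dz, twist], ...]. A call has 1 to 5 rows; each row is the pose to reach, as a shift and turn from the pose commanded when the call began, along the tool's axes at that moment; what a row does not reach only later rows make up. A row lasts 1/8 s, in which the tool goes at most 62.5 mm and 10.7 degrees, less where a joint would pass 70% of its speed; a pose out of reach is approached as far as the arm can. A call with a number of a shift or a turn outside -1 to 1 is refused whole. A call with a gripper value outside its range is refused whole. "gripper" is the closure, from 0 (fully open) to 1 (shut), set as the call begins (left out, the last holds). The fingers move at their own pace and stop on an object; "squeeze" is the grip in N (left out, the last holds). Time passes only in rows, so rows that repeat a pose let the fingers close. It gives the time, the measured TCP pose, the force and the opening at its end, in the units of the state.
- robot.observe(): the state, without advancing time (a new reading comes with each control period).
- robot.read_camera(name): name is "side" or "top"; returns the picture (480x640x3 uint8, red, green, blue); there is no depth.
- robot.camera_params(name): a dict with "fx", "fy", "cx", "cy" (pixels), "R" (3x3) and "t" (3): a world point X has camera coordinates R X + t. Camera axes: x right, y down, z forward; pixel columns grow to the right and rows downward; lengths in m; the calibration is good to about 2 mm. A picture is of the moment at which its call begins. camera_params takes no time and is no camera call.
- robot.hand_in(): hands the job in, once; it reports no verdict.
The state is a dict: "time": time; "qpos": joint angles; "qvel": joint speeds; "joint_efforts": joint torques, N m; "tool_pos": TCP position; "tool_rot": TCP orientation; "contact_force": force on the tool from outside, world axes, zero at the start; "torque": the same for the moment, N m; "opening": finger opening in m.
Only numpy, scipy, OpenCV 4.12 (cv2) and the standard library are available. Lean on these libraries where they do the work, as an engineer would, in place of code of your own. Each camera call takes 0.05 s, during which the arm holds its last target.

## Working session

There is one attempt and no reset: what is moved stays moved. The work goes in short steps, Python scripts to look and compute and a tool call to move; the robot and the scene stay as the last step left them, time stands still between calls to the robot, and variables do not carry over. Pictures are saved under pics/ and viewed, and the job is handed in when it is done.

Besides the shell and the picture viewer there is one more tool, called after ">>>" in YAML: its name, and indented under it one key for each argument. move_arm: Moves the arm, as the interface text tells. Its arguments: {"type":"object","properties":{"increments":{"type":"array","items":{"type":"array","items":{"type":"number"}}},"gripper":{"type":"number"},"squeeze":{"type":"number"}},"required":["increments"]}

```bash
mkdir -p pics; ls; python3 - <<'E'
from cell import robot
import cv2
print(robot.observe())
for n in("side","top"):
    cv2.imwrite(f"pics/{n}0.png",robot.read_camera(n)[:,:,::-1]); print(n,robot.camera_params(n))
E
```

```text
pics
{'time': 0.0, 'qpos': array([ 9.89027474e-01,  3.42708327e-01,  1.52500076e+00,  2.16534640e-05,
        1.27541178e+00, -1.45984128e-01]), 'qvel': array([ 0.00016257,  0.00063976, -0.00260439, -0.00105841,  0.00042376,
       -0.0015187 ]), 'joint_efforts': array([-9.63069488e-05, -4.31255150e+01, -2.44218725e+01,  7.16517703e-02,
        5.61318209e-02, -2.21439227e-04]), 'tool_pos': array([0.22135631, 0.47560827, 0.22605812]), 'tool_rot': array([-1.73032879,  1.56926797, -2.16611984]), 'contact_force': array([ 0.08551936, -0.06731258,  0.05833052]), 'torque': array([-0.01322619,  0.02386498, -0.03886602]), 'opening': 0.09161783790760812}
side {'fx': 480.7135340057341, 'fy': 480.7135340057341, 'cx': 318.76006733306303, 'cy': 238.61106862565725, 'R': array([[ 0.96290507, -0.26952259, -0.01309204],
       [-0.11297732, -0.35861576, -0.92662337],
       [ 0.24505092,  0.89372944, -0.37576287]]), 't': array([-0.48455661,  0.15205087,  0.7057666 ])}
top {'fx': 569.3728950614014, 'fy': 569.3728950614014, 'cx': 311.6993623604701, 'cy': 235.04422091192072, 'R': array([[-0.01370397, -0.99958962, -0.02515541],
       [-0.98717266,  0.01752732, -0.15869132],
       [ 0.1590671 ,  0.02265803, -0.98700774]]), 't': array([0.08291952, 0.51669168, 0.85534071])}
```

View pics/side0.png

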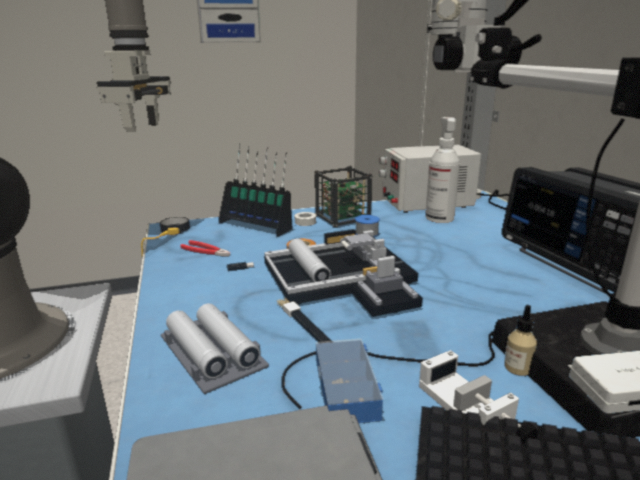

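View pics/top0.png

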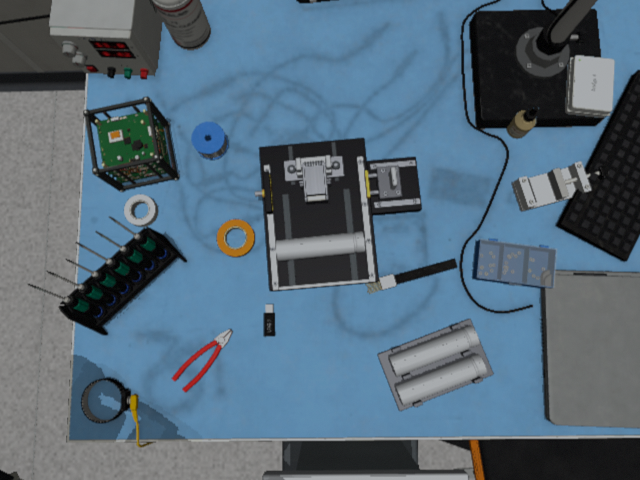

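The top view shows the bed at about px (260–380, 138–290), with the cell at (318, 246), the roller head at (315, 178) and the tab at (393, 181). I'll enlarge both views.

```bash
python3 - <<'E'
import cv2
a=cv2.imread("pics/top0.png")[130:300,250:430]; cv2.imwrite("pics/top0z.png",cv2.resize(a,None,fx=3.5,fy=3.5,interpolation=cv2.INTER_CUBIC))
a=cv2.imread("pics/side0.png")[215:325,255:435]; cv2.imwrite("pics/side0z.png",cv2.resize(a,None,fx=4,fy=4,interpolation=cv2.INTER_CUBIC))
E
```

```text
(no output)
```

View pics/top0z.png

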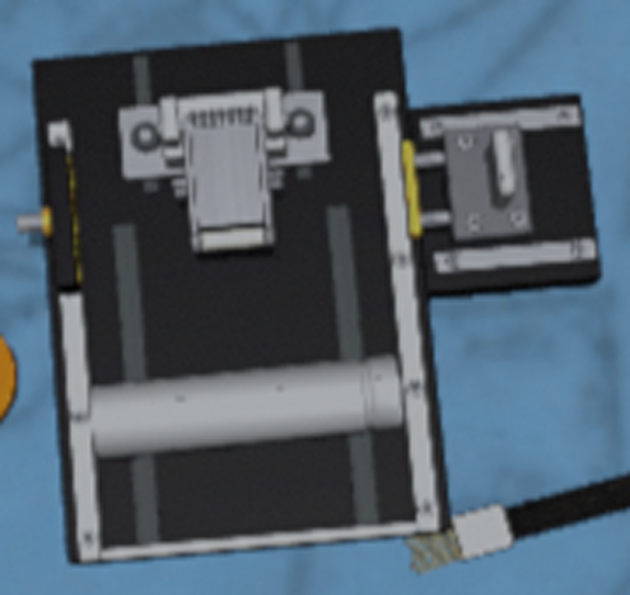

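View pics/side0z.png

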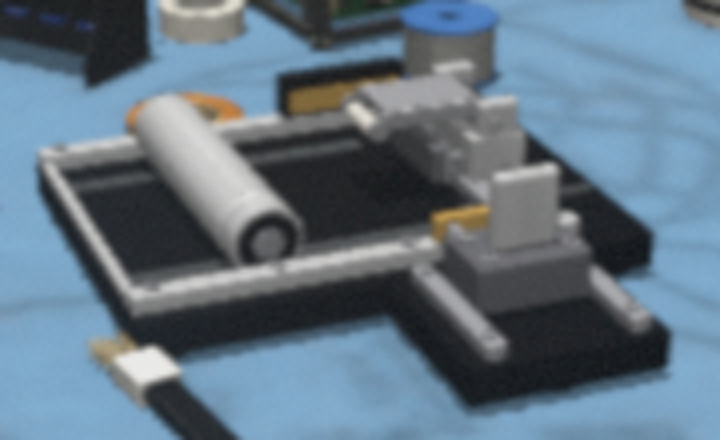

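```bash
cat > h.py <<'E'
import numpy as np
from cell import robot
P={n:robot.camera_params(n) for n in("top","side")}
def proj(n,X):
    p=P[n];c=np.asarray(X)@p["R"].T+p["t"];return np.stack([p["fx"]*c[...,0]/c[...,2]+p["cx"],p["fy"]*c[...,1]/c[...,2]+p["cy"]],-1)
def ray(n,uv,z):
    p=P[n];d=p["R"].T@np.array([(uv[0]-p["cx"])/p["fx"],(uv[1]-p["cy"])/p["fy"],1]);c=-p["R"].T@p["t"];return c+d*(z-c[2])/d[2]
def T(b,X):
    X=np.asarray(X,float);c,s=np.cos(b[2]),np.sin(b[2]);return np.stack([b[0]+c*X[...,0]-s*X[...,1],b[1]+s*X[...,0]+c*X[...,1],X[...,2]],-1)
def inv(b,W):
    W=np.asarray(W,float);c,s=np.cos(b[2]),np.sin(b[2]);x=W[...,0]-b[0];y=W[...,1]-b[1];return np.stack([c*x+s*y,-s*x+c*y,W[...,2]],-1)
tz=lambda u,v:(u/3.5+250,v/3.5+130)
sz=lambda u,v:(u/4+255,v/4+215)
E
cat > fit.py <<'E'
from h import *
from scipy.optimize import least_squares
print({n:-P[n]["R"].T@P[n]["t"] for n in P})
t=[((.115,.088,.022),tz(33,60)),((.115,-.088,.022),tz(400,30)),((-.125,-.088,.022),tz(449,530)),((-.125,.088,.022),tz(70,562)),
]
s=[((-.125,.088,.022),sz(38,165)),((.115,-.088,.022),sz(655,243)),((-.125,-.088,.022),sz(132,318))]
def f(b):
    return np.concatenate([(proj("top",T(b,[a for a,_ in t]))-[p for _,p in t]).ravel(),(proj("side",T(b,[a for a,_ in s]))-[p for _,p in s]).ravel()])
r=least_squares(f,[.6,0,0],loss="soft_l1");print(r.x,r.fun.reshape(-1,2).round(1))
b=r.x
for nm,uv,z in [("cell L near?",tz(95,455),.0385),("cell c",tz(245,405),.055),("tab top mid",tz(503,160),.080),("roller front",tz(232,240),.068)]:
    w=ray("top",uv,z);print(nm,w,inv(b,w))
for nm,uv,z in [("tab top front L",sz(490,180),.080),("tab top R",sz(555,165),.080),("button",sz(268,243),.0385),("stick/usb",(240,266),.009)]:
    w=ray("side",uv,z);print(nm,w,inv(b,w))
E
python3 fit.py
```

```text
{'top': array([0.37514366, 0.05444894, 0.92830825]), 'side': array([ 0.31081156, -0.7068355 ,  0.39975094])}
[0.56269104 0.0650432  0.0643736 ] [[-0.2 -0.9]
 [ 0.8 -1.1]
 [ 0.9  0.7]
 [-1.3  0.4]
 [-1.2 -1.7]
 [ 0.  -3.3]
 [ 0.3  1.3]]
cell L near? [0.47971359 0.12984636 0.0385    ] [-0.07863685  0.0700068   0.0385    ]
cell c [0.49892257 0.06186849 0.055     ] [-0.06384061  0.00093403  0.055     ]
tab top mid [ 0.60153337 -0.05280153  0.08      ] [ 0.03118102 -0.12009934  0.08      ]
roller front [0.57078905 0.06632142 0.068     ] [0.00816347 0.00075463 0.068     ]
tab top front L [ 0.58403703 -0.06148582  0.08      ] [ 0.01316227 -0.12764012  0.08      ]
tab top R [ 0.61449743 -0.05575354  0.08      ] [ 0.04392834 -0.1238792   0.08      ]
button [ 0.50685164 -0.00909834  0.0385    ] [-0.06049321 -0.07039588  0.0385    ]
stick/usb [0.38490144 0.13389134 0.009     ] [-0.1729924   0.08014259  0.009     ]
```

```bash
cat >> h.py <<'E'
from scipy.spatial.transform import Rotation as Ro
B=np.array([0.5627,0.0650,0.0644])
def plan(target,yawy=None,b=B):
    """target bed xyz (TCP); prints shift in tool units"""
    o=robot.observe();R=Ro.from_euler("xyz",o["tool_rot"]).as_matrix()
    d=R.T@(T(b,target)-o["tool_pos"])
    yy=np.arctan2(R[1,1],R[0,1])
    tw=((b[2]+np.pi/2-yy+np.pi/2)%np.pi-np.pi/2)
    # turning about tool x (down) : world yaw change = -turn if x is down
    print("pos",o["tool_pos"].round(4),"bed",inv(b,o["tool_pos"]).round(4),"open",round(o["opening"],4),"F",o["contact_force"].round(2),"t",round(o["time"],2),"q6",o["qpos"][5].round(2))
    print("mm",(d*1e3).round(1),"units",(d/.4).round(4),"yaw err deg",np.degrees(tw).round(2),"twist units",(-np.degrees(tw)/60).round(3), "xtool",R[:,0].round(3),"ytool",R[:,1].round(3),"ztool",R[:,2].round(3))
E
python3 - <<'E'
from h import *
import cv2
plan((-.115,0,.15))
# overlay check
im=cv2.imread("pics/side0.png");it=cv2.imread("pics/top0.png")
pts=[(-.125,-.088,.022),(-.125,.088,.022),(.115,.088,.022),(.115,-.088,.022)]
for n,i in(("side",im),("top",it)):
    cv2.polylines(i,[proj(n,T(B,pts)).round().astype(int)],True,(0,0,255),1)
    for sg in(1,-1):
        cv2.polylines(i,[proj(n,T(B,[(-.12,sg*.0715,.031),(.05,sg*.0715,.031)])).round().astype(int)],False,(0,255,0),1)
    cv2.polylines(i,[proj(n,T(B,[(.015,-.12,.08),(.045,-.12,.08)])).round().astype(int)],False,(255,0,255),1)
    cv2.polylines(i,[proj(n,T(B,[(-.062,-.07,.055),(-.062,.07,.055)])).round().astype(int)],False,(255,0,255),1)
a=cv2.resize(im[215:325,255:435],(720,440),interpolation=cv2.INTER_CUBIC);cv2.imwrite("pics/ov_s.png",a)
a=cv2.resize(it[130:300,250:430],(630,595),interpolation=cv2.INTER_CUBIC);cv2.imwrite("pics/ov_t.png",a)
E
```

```text
pos [0.2214 0.4756 0.2261] bed [-0.3142  0.4318  0.2261] open 0.092 F [-0.73 -0.17 -0.95] t 0.1 q6 -0.15
mm [  76.4 -283.2  381.9] units [ 0.1911 -0.7081  0.9546] yaw err deg 28.66 twist units -0.478 xtool [-0.001 -0.001 -1.   ] ytool [ 0.422  0.907 -0.001] ztool [ 0.907 -0.422 -0.   ]
```

View pics/ov_s.png

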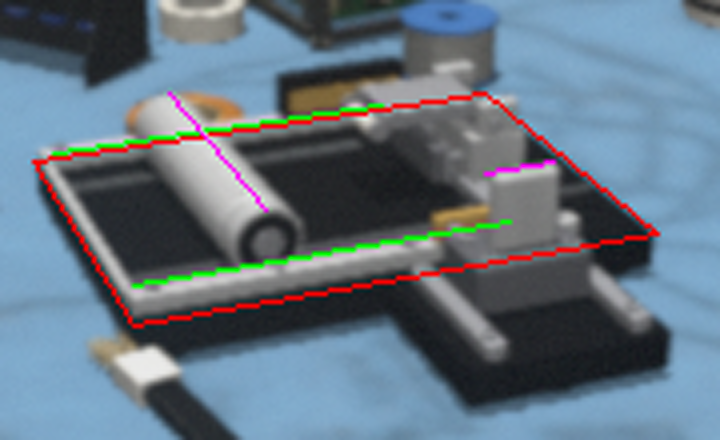

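View pics/ov_t.png

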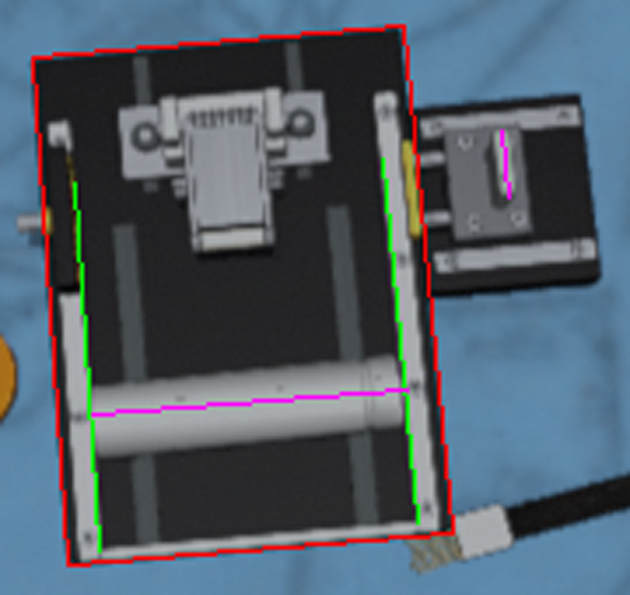

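>>> move_arm:
  increments:
    - [0, -0.085, 0.12, -0.1]
    - [0, -0.17, 0.245, -0.25]
    - [0, -0.26, 0.37, -0.4]
    - [0, -0.345, 0.49, -0.478]
    - [0, -0.43, 0.615, -0.478]
  gripper: 0.35

```text
time: 0.72
tool_pos: [0.3725, 0.2144, 0.2266]
tool_rot: [1.224, 1.571, 1.29]
contact_force: [0.8, 1.2, -0.3]
opening: 0.0595
```

```bash
python3 - <<'E'
from h import *
plan((-.1,0,.12))
E
```

```text
pos [0.3725 0.2144 0.2266] bed [-0.1802  0.1613  0.2266] open 0.0595 F [ 0.84  1.2  -0.31] t 0.72 q6 -1.29
mm [ 106.6 -161.5   79.9] units [ 0.2666 -0.4037  0.1998] yaw err deg -0.1 twist units 0.002 xtool [ 0.  0. -1.] ytool [-0.066  0.998  0.   ] ztool [0.998 0.066 0.   ]
```

>>> move_arm:
  increments:
    - [0, -0.13, 0.07, 0]
    - [0, -0.26, 0.14, 0]
    - [0.05, -0.404, 0.2, 0]
    - [0.16, -0.404, 0.2, 0]
    - [0.267, -0.404, 0.2, 0]

```text
time: 1.35
tool_pos: [0.4624, 0.059, 0.1185]
tool_rot: [0.994, 1.571, 1.056]
contact_force: [0.4, 0.4, 0.5]
opening: 0.0597
```

```bash
python3 - <<'E'
from h import *
plan((-.1,0,.034))
import cv2
cv2.imwrite("pics/s1.png",cv2.resize(robot.read_camera("side")[150:330,200:440,::-1],(800,600),interpolation=cv2.INTER_CUBIC))
plan((-.1,0,.034))
E
```

```text
pos [0.4624 0.059  0.1185] bed [-0.1005  0.0004  0.1185] open 0.0597 F [0.45 0.45 0.49] t 1.35 q6 -1.67
mm [84.5 -0.5  0.4] units [ 0.2112 -0.0011  0.0011] yaw err deg 0.12 twist units -0.002 xtool [ 0.  0. -1.] ytool [-0.062  0.998  0.   ] ztool [0.998 0.062 0.   ]
pos [0.4588 0.0595 0.1137] bed [-0.104   0.0012  0.1137] open 0.0597 F [-3.1   0.55 -4.3 ] t 1.4 q6 -1.67
mm [79.6 -1.3  4.7] units [ 0.199  -0.0031  0.0118] yaw err deg 0.08 twist units -0.001 xtool [-0.009  0.    -1.   ] ytool [-0.063  0.998  0.001] ztool [ 0.998  0.063 -0.009]
```

View pics/s1.png

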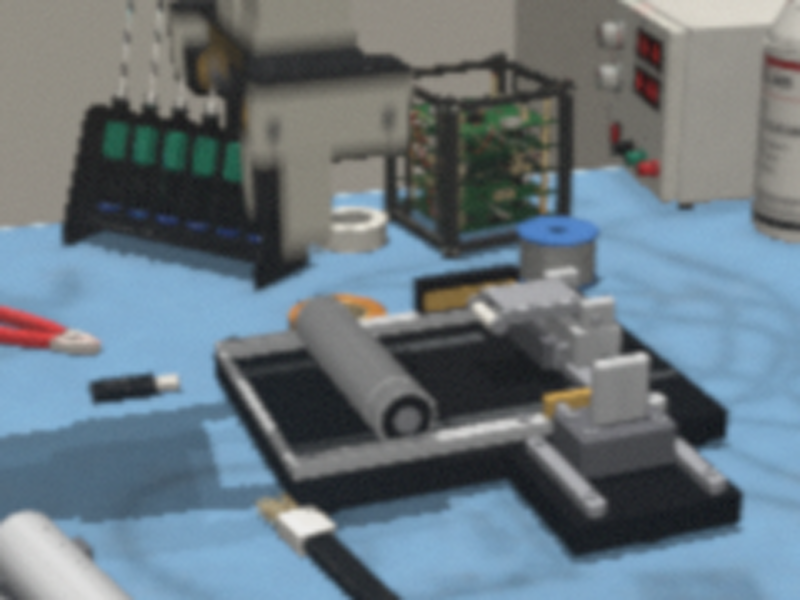

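The gripper hangs above the loading end at about (290, 200) in this crop. The cell is at (365, 365), and nothing has been touched. The abrupt stop left the arm swaying a few mm, so I'll descend with soft stops.

>>> move_arm:
  increments:
    - [0.06, 0, 0, 0]
    - [0.12, 0, 0, 0]
    - [0.17, 0, 0, 0]
    - [0.2, 0, 0, 0]
    - [0.2, 0, 0, 0]

```text
time: 2.02
tool_pos: [0.4621, 0.0602, 0.0398]
tool_rot: [2.964, 1.57, 3.029]
contact_force: [-0.3, 0.7, -0.3]
opening: 0.0597
```

```bash
python3 - <<'E'
from h import *
plan((-.1,0,.034))
E
```

```text
pos [0.4621 0.0602 0.0398] bed [-0.1007  0.0017  0.0398] open 0.0597 F [-0.32  0.66 -0.31] t 2.02 q6 -1.67
mm [ 5.7 -1.7  0.7] units [ 0.0144 -0.0043  0.0019] yaw err deg -0.03 twist units 0.001 xtool [-0.001  0.    -1.   ] ytool [-0.065  0.998  0.   ] ztool [ 0.998  0.065 -0.001]
```

>>> move_arm:
  increments:
    - [0.008, 0, 0, 0]
    - [0.015, 0, 0.005, 0]
    - [0.015, 0, 0.012, 0]
    - [0.015, 0, 0.018, 0]
    - [0.015, 0, 0.02, 0]

```text
time: 2.65
tool_pos: [0.4706, 0.0606, 0.034]
tool_rot: [0.093, 1.57, 0.157]
contact_force: [0.9, 0.2, 0.2]
opening: 0.0596
```

```bash
python3 - <<'E'
from h import *
import cv2
plan((-.092,0,.034))
cv2.imwrite("pics/s2.png",cv2.resize(robot.read_camera("side")[190:325,255:435,::-1],(800,600),interpolation=cv2.INTER_CUBIC))
cv2.imwrite("pics/t2.png",cv2.resize(robot.read_camera("top")[130:300,250:430,::-1],(630,595),interpolation=cv2.INTER_CUBIC))
E
```

```text
pos [0.4706 0.0606 0.034 ] bed [-0.0922  0.0016  0.034 ] open 0.0596 F [0.89 0.18 0.18] t 2.65 q6 -1.67
mm [ 0.  -1.6  0.2] units [ 0.0001 -0.0039  0.0004] yaw err deg -0.02 twist units 0.0 xtool [ 0.  0. -1.] ytool [-0.065  0.998  0.   ] ztool [0.998 0.065 0.   ]
```

View pics/s2.png

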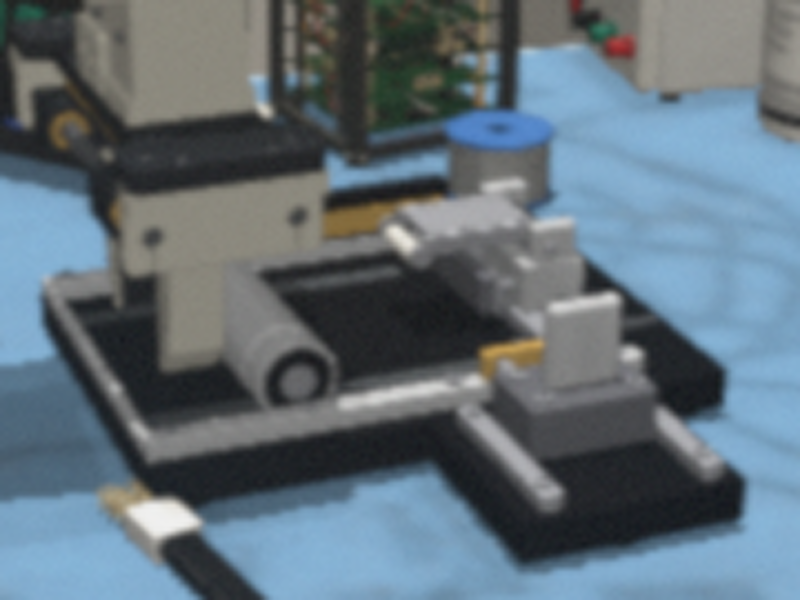

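View pics/t2.png

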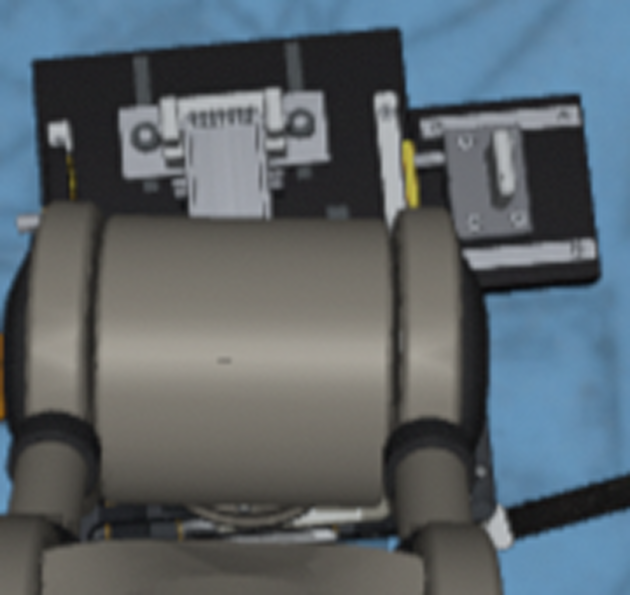

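```bash
python3 - <<'E'
from h import *
f=lambda X:((proj("side",T(B,X))-[255,190])*[800/180,600/135]).round()
for z in(.034,.072,.1):
  print(z,f((-.092-.0375,-.03,z)),f((-.092+.0375,-.03,z)),f((-.092-.0095,-.049,z)),f((-.092+.0095,-.049,z)))
E
```

```text
0.034 [ 94. 376.] [278. 346.] [178. 385.] [225. 377.]
0.072 [ 89. 286.] [276. 258.] [175. 295.] [223. 287.]
0.1 [ 86. 218.] [275. 191.] [172. 225.] [221. 218.]
```

The finger's front face, at (225, 320), is right behind the cell at (290, 360). The gripper body clears the head in height. Now I'll creep forward.

>>> move_arm:
  increments:
    - [0, -0.002, 0.004, 0]
    - [0, -0.004, 0.009, 0]
    - [0, -0.004, 0.015, 0]
    - [0, -0.004, 0.022, 0]
    - [0, -0.004, 0.03, 0]

```text
time: 3.38
tool_pos: [0.4826, 0.0598, 0.0339]
tool_rot: [0.593, 1.571, 0.658]
contact_force: [-0.5, -0.8, 0.7]
opening: 0.0601
```

>>> move_arm:
  increments:
    - [0, 0, 0.008, 0]
    - [0, 0, 0.016, 0]
    - [0, 0, 0.024, 0]
    - [0, 0, 0.032, 0]
    - [0, 0, 0.04, 0]

```text
time: 4.0
tool_pos: [0.4986, 0.0609, 0.0339]
tool_rot: [1.112, 1.571, 1.177]
contact_force: [0.1, 0.6, -0.2]
opening: 0.0598
```

>>> move_arm:
  increments:
    - [0, 0, 0.008, 0]
    - [0, 0, 0.016, 0]
    - [0, 0, 0.024, 0]
    - [0, 0, 0.032, 0]
    - [0, 0, 0.038, 0]

```text
time: 4.62
tool_pos: [0.5137, 0.0619, 0.0339]
tool_rot: [0.631, 1.571, 0.696]
contact_force: [-0.5, 0.4, 0.2]
opening: 0.0597
```

```bash
python3 - <<'E'
from h import *
import cv2
plan((-.06,0,.034))
cv2.imwrite("pics/s3.png",cv2.resize(robot.read_camera("side")[190:325,255:435,::-1],(800,600),interpolation=cv2.INTER_CUBIC))
E
```

```text
pos [0.5137 0.0619 0.0339] bed [-0.0491  0.      0.0339] open 0.0597 F [-0.47  0.42  0.17] t 4.62 q6 -1.66
mm [ -0.1  -0.  -10.9] units [-0.0002 -0.     -0.0273] yaw err deg -0.02 twist units 0.0 xtool [ 0.  0. -1.] ytool [-0.065  0.998  0.   ] ztool [0.998 0.065 0.   ]
```

View pics/s3.png

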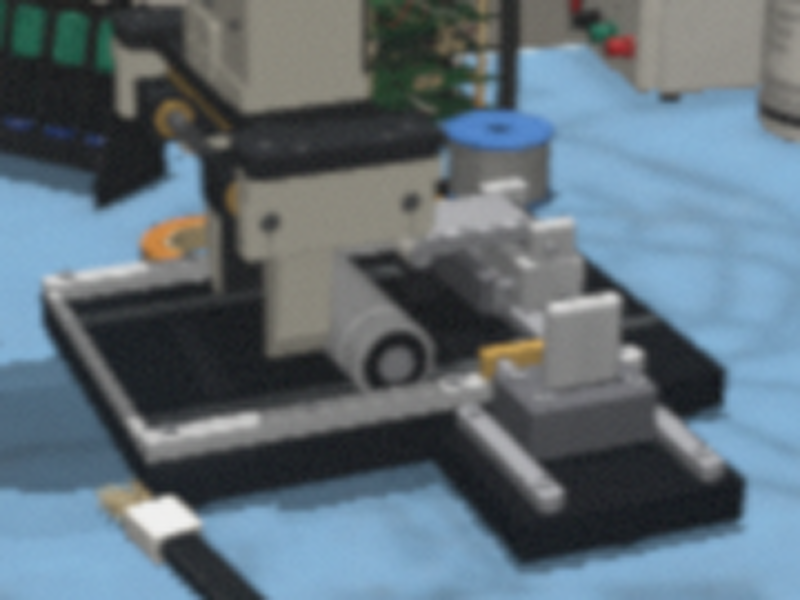

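The cell, with its end disc at (398, 360), is rolling along with the finger. I'll continue slowly and watch the force.

>>> move_arm:
  increments:
    - [0, 0, 0.006, 0]
    - [0, 0, 0.012, 0]
    - [0, 0, 0.018, 0]
    - [0, 0, 0.024, 0]
    - [0, 0, 0.03, 0]

```text
time: 5.3
tool_pos: [0.5256, 0.0626, 0.0339]
tool_rot: [1.014, 1.571, 1.079]
contact_force: [0.3, -0.3, -0.2]
opening: 0.0598
```

>>> move_arm:
  increments:
    - [0, 0, 0.006, 0]
    - [0, 0, 0.012, 0]
    - [0, 0, 0.018, 0]
    - [0, 0, 0.024, 0]
    - [0, 0, 0.03, 0]

```text
time: 5.92
tool_pos: [0.5374, 0.0634, 0.0339]
tool_rot: [2.824, 1.57, 2.888]
contact_force: [-1.9, -0.6, 1.4]
opening: 0.0594
```

```bash
python3 - <<'E'
from h import *
import cv2
plan((-.06,0,.034))
cv2.imwrite("pics/s4.png",cv2.resize(robot.read_camera("side")[190:325,255:435,::-1],(800,600),interpolation=cv2.INTER_CUBIC))
E
```

```text
pos [0.5374 0.0634 0.0339] bed [-0.0254  0.0001  0.0339] open 0.0594 F [-1.9  -0.6   1.35] t 5.92 q6 -1.66
mm [ -0.1  -0.  -34.6] units [-0.0003 -0.0001 -0.0866] yaw err deg -0.02 twist units 0.0 xtool [-0.001  0.    -1.   ] ytool [-0.065  0.998  0.   ] ztool [ 0.998  0.065 -0.001]
```

View pics/s4.png

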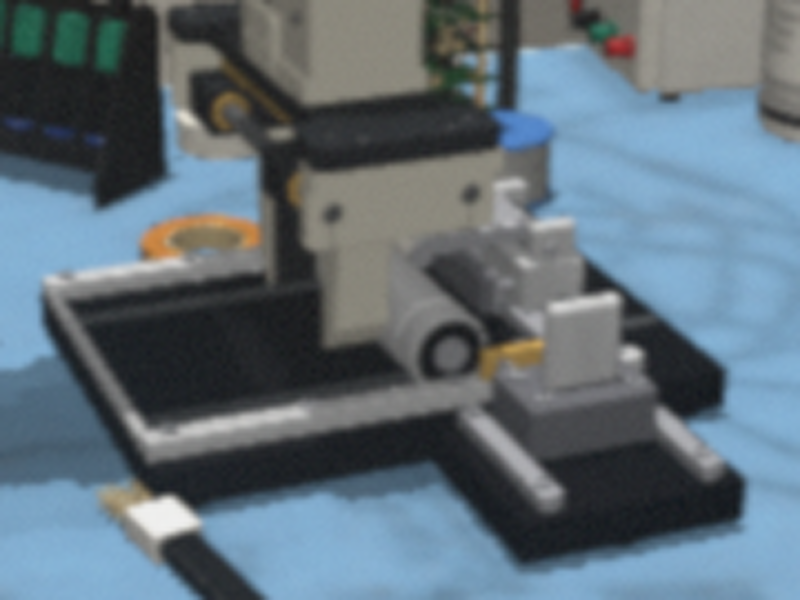

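The push force is starting to rise (1.9 N) with the cell's axis at about x = 0, so home should be near +16 to +17 mm. I'll use smaller steps from here.

>>> move_arm:
  increments:
    - [0, 0, 0.004, 0]
    - [0, 0, 0.008, 0]
    - [0, 0, 0.01, 0]

```text
time: 6.35
tool_pos: [0.5409, 0.0638, 0.0338]
tool_rot: [2.894, 1.57, 2.959]
contact_force: [-4.8, 1.5, 2.6]
opening: 0.0597
```

>>> move_arm:
  increments:
    - [0, 0, 0.004, 0]
    - [0, 0, 0.008, 0]
    - [0, 0, 0.01, 0]

```text
time: 6.72
tool_pos: [0.546, 0.0638, 0.034]
tool_rot: [-0.09, 1.57, -0.025]
contact_force: [-2.6, -0.2, 1.6]
opening: 0.0597
```

```bash
python3 - <<'E'
from h import *
plan((-.01,0,.034))
E
```

```text
pos [0.546  0.0638 0.034 ] bed [-0.0168 -0.0001  0.034 ] open 0.0597 F [-2.62 -0.19  1.6 ] t 6.72 q6 -1.66
mm [0.  0.1 6.8] units [0.0001 0.0003 0.0169] yaw err deg -0.01 twist units 0.0 xtool [ 0.001 -0.    -1.   ] ytool [-0.065  0.998 -0.   ] ztool [0.998 0.065 0.001]
```

>>> move_arm:
  increments:
    - [0, 0, 0.003, 0]
    - [0, 0, 0.006, 0]
    - [0, 0, 0.006, 0]

```text
time: 7.1
tool_pos: [0.5484, 0.064, 0.034]
tool_rot: [-0.011, 1.57, 0.054]
contact_force: [-0.4, -0.3, 0.7]
opening: 0.0597
```

>>> move_arm:
  increments:
    - [0, 0, 0.003, 0]
    - [0, 0, 0.006, 0]
    - [0, 0, 0.006, 0]

```text
time: 7.48
tool_pos: [0.5507, 0.0642, 0.034]
tool_rot: [0.046, 1.57, 0.111]
contact_force: [-0.8, -0.7, 0.3]
opening: 0.0596
```

>>> move_arm:
  increments:
    - [0, 0, 0.003, 0]
    - [0, 0, 0.005, 0]
    - [0, 0, 0.005, 0]

```text
time: 7.85
tool_pos: [0.5525, 0.0643, 0.034]
tool_rot: [0.09, 1.57, 0.155]
contact_force: [0.1, -0.2, 0.6]
opening: 0.0596
```

```bash
python3 - <<'E'
from h import *
import cv2
plan((-.01,0,.034))
cv2.imwrite("pics/s5.png",cv2.resize(robot.read_camera("side")[190:325,255:435,::-1],(800,600),interpolation=cv2.INTER_CUBIC))
E
```

```text
pos [0.5525 0.0643 0.034 ] bed [-0.0102 -0.      0.034 ] open 0.0596 F [ 0.14 -0.19  0.63] t 7.85 q6 -1.66
mm [-0.   0.   0.2] units [-0.0001  0.      0.0005] yaw err deg -0.02 twist units 0.0 xtool [ 0.001  0.    -1.   ] ytool [-0.065  0.998  0.   ] ztool [0.998 0.065 0.001]
```

View pics/s5.png

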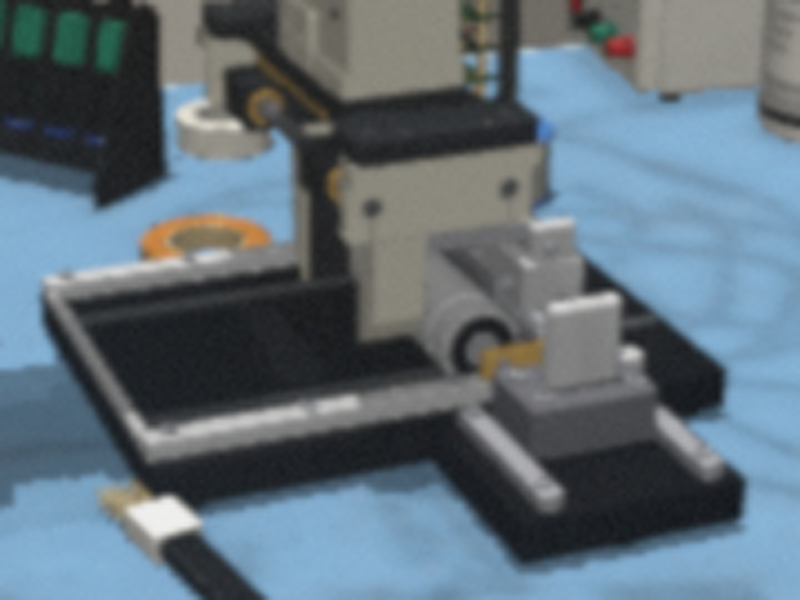

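The force peaked at about 5 N at the crest and then fell to about 0. I'll press on until the stop pad answers.

>>> move_arm:
  increments:
    - [0, 0, 0.002, 0]
    - [0, 0, 0.0035, 0]
    - [0, 0, 0.0035, 0]

```text
time: 8.28
tool_pos: [0.5538, 0.0645, 0.034]
tool_rot: [0.196, 1.57, 0.261]
contact_force: [-0.3, 0.2, 0.8]
opening: 0.0601
```

>>> move_arm:
  increments:
    - [0, 0, 0.002, 0]
    - [0, 0, 0.0035, 0]
    - [0, 0, 0.0035, 0]

```text
time: 8.65
tool_pos: [0.555, 0.0645, 0.0339]
tool_rot: [2.231, 1.571, 2.296]
contact_force: [-0.0, 0.1, -0.9]
opening: 0.0598
```

```bash
python3 - <<'E'
from h import *
plan((-.01,0,.034))
E
```

```text
pos [0.555  0.0645 0.0339] bed [-0.0077  0.      0.0339] open 0.0598 F [-0.01  0.13 -0.86] t 8.65 q6 -1.66
mm [-0.1 -0.  -2.3] units [-0.0003 -0.     -0.0057] yaw err deg -0.02 twist units 0.0 xtool [-0.  0. -1.] ytool [-0.065  0.998  0.   ] ztool [ 0.998  0.065 -0.   ]
```

>>> move_arm:
  increments:
    - [0, 0, 0.002, 0]
    - [0, 0, 0.0035, 0]
    - [0, 0, 0.0035, 0]

```text
time: 9.02
tool_pos: [0.5557, 0.0646, 0.0338]
tool_rot: [3.046, 1.569, 3.111]
contact_force: [-4.0, -1.3, 1.2]
opening: 0.0598
```

>>> move_arm:
  increments:
    - [0, 0, 0.002, 0]
    - [0, 0, 0.0035, 0]
    - [0, 0, 0.0035, 0]

```text
time: 9.4
tool_pos: [0.5567, 0.0647, 0.0338]
tool_rot: [3.078, 1.568, -3.14]
contact_force: [-6.0, -0.3, 3.2]
opening: 0.0597
```

```bash
python3 - <<'E'
from h import *
import cv2
plan((-.01,0,.034))
cv2.imwrite("pics/s6.png",cv2.resize(robot.read_camera("side")[190:325,255:435,::-1],(800,600),interpolation=cv2.INTER_CUBIC))
E
```

```text
pos [0.5567 0.0647 0.0338] bed [-0.006   0.0001  0.0338] open 0.0597 F [-5.99 -0.29  3.15] t 9.4 q6 -1.66
mm [-0.2 -0.1 -4. ] units [-0.0006 -0.0002 -0.0101] yaw err deg -0.03 twist units 0.0 xtool [-0.002 -0.    -1.   ] ytool [-0.065  0.998  0.   ] ztool [ 0.998  0.065 -0.002]
```

View pics/s6.png

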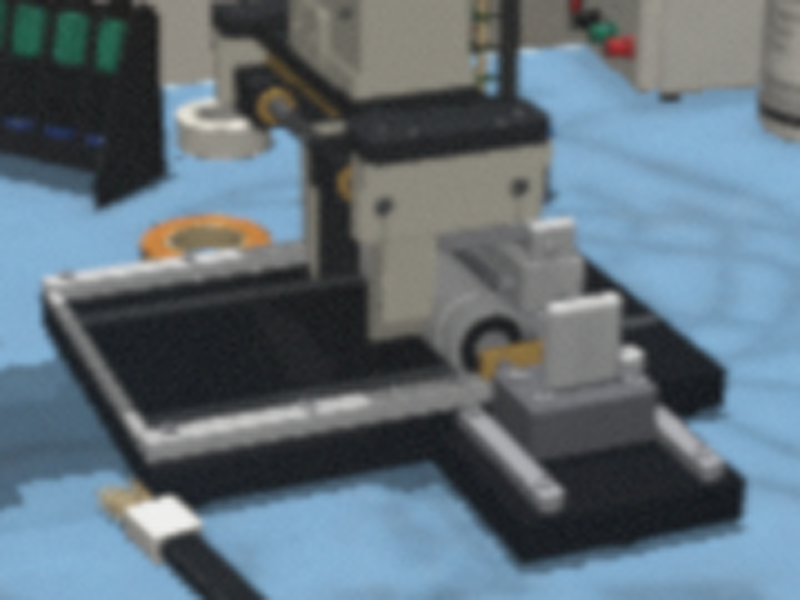

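The pad resists at 6 N. Contact, crest and home came at tool x of about 0.538, 0.548 and 0.5555, which matches the given 17 mm and 7 mm. Now I'll back off and look.

>>> move_arm:
  increments:
    - [0, 0, -0.01, 0]
    - [0, 0, -0.03, 0]
    - [0, 0, -0.08, 0]
    - [0, 0, -0.14, 0]
    - [0, 0, -0.16, 0]

```text
time: 10.07
tool_pos: [0.4929, 0.0605, 0.034]
tool_rot: [1.92, 1.571, 1.984]
contact_force: [0.0, 0.1, 0.3]
opening: 0.06
```

>>> move_arm:
  increments:
    - [-0.06, 0, 0, 0]
    - [-0.16, 0, 0, 0]
    - [-0.26, -0.05, 0, 0]
    - [-0.32, -0.15, 0, 0]
    - [-0.34, -0.22, 0, 0]

```text
time: 10.7
tool_pos: [0.5013, -0.0288, 0.1721]
tool_rot: [-0.278, 1.566, -0.214]
contact_force: [-0.4, 0.9, 0.1]
opening: 0.0596
```

```bash
python3 - <<'E'
from h import *
import cv2
plan((.03,-.19,.16))
cv2.imwrite("pics/s7.png",cv2.resize(robot.read_camera("side")[190:325,255:435,::-1],(800,600),interpolation=cv2.INTER_CUBIC))
cv2.imwrite("pics/t7.png",cv2.resize(robot.read_camera("top")[130:300,250:430,::-1],(630,595),interpolation=cv2.INTER_CUBIC))
E
```

```text
pos [ 0.5013 -0.0288  0.1721] bed [-0.0673 -0.0896  0.1721] open 0.0596 F [-0.39  0.88  0.08] t 10.7 q6 -1.85
mm [  12.8 -100.4   97.2] units [ 0.032  -0.2509  0.2431] yaw err deg -0.01 twist units 0.0 xtool [ 0.005 -0.001 -1.   ] ytool [-0.065  0.998 -0.001] ztool [0.998 0.065 0.005]
```

View pics/s7.png

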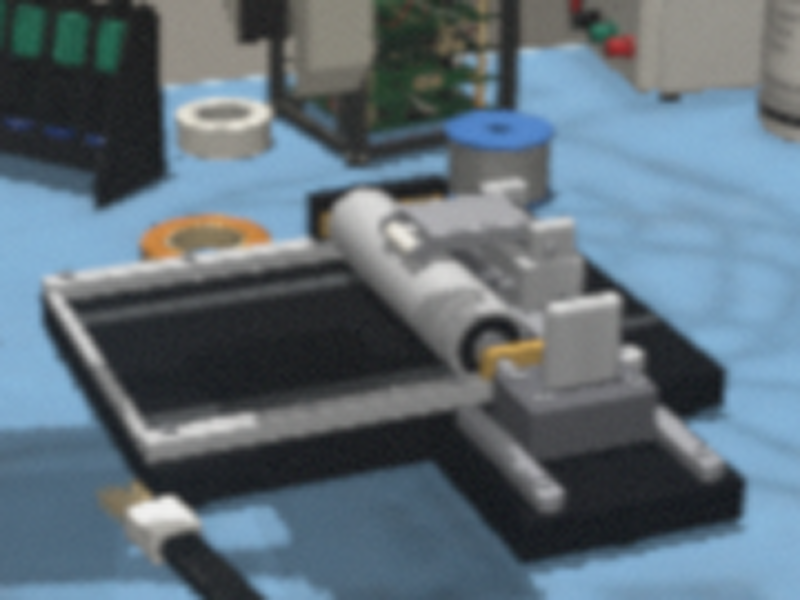

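View pics/t7.png

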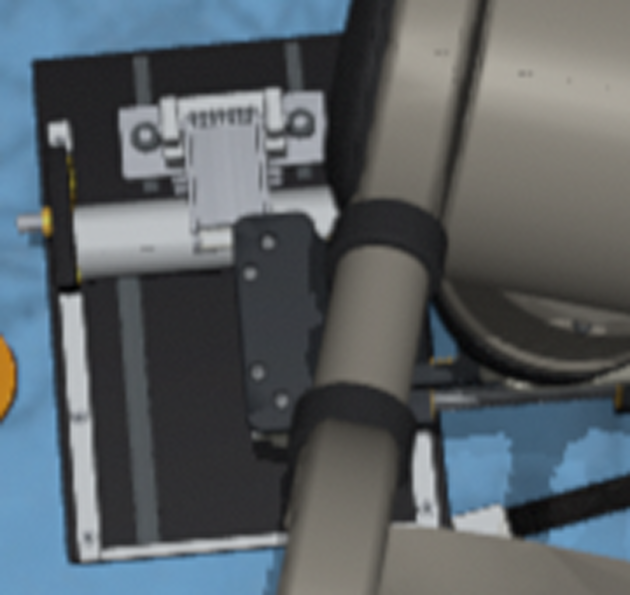

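The cell's end is at (490, 345) in the side view. It stays put with the white roller behind its crest at (400, 235), held with the robot clear of it. Next I'll go outside the tab with the gripper shut.

>>> move_arm:
  increments:
    - [0, -0.06, 0.06, 0]
    - [0, -0.13, 0.15, 0]
    - [0.03, -0.188, 0.22, 0]
    - [0.08, -0.188, 0.243, 0]
    - [0.1, -0.188, 0.243, 0]
  gripper: 1
  squeeze: 40

```text
time: 11.42
tool_pos: [0.6005, -0.0947, 0.1275]
tool_rot: [2.665, 1.567, 2.731]
contact_force: [-0.8, 0.3, -0.1]
opening: 0.0145
```

>>> move_arm:
  increments:
    - [0.02, 0, 0, 0]
    - [0.02, 0, 0, 0]

```text
time: 11.68
tool_pos: [0.6008, -0.0952, 0.1217]
tool_rot: [2.673, 1.57, 2.738]
contact_force: [-0.7, -0.1, -1.2]
opening: 0.0004
```

```bash
python3 - <<'E'
from h import *
import cv2
plan((.03,-.165,.055))
cv2.imwrite("pics/s8.png",cv2.resize(robot.read_camera("side")[190:325,255:435,::-1],(800,600),interpolation=cv2.INTER_CUBIC))
E
```

```text
pos [ 0.6008 -0.0952  0.1217] bed [ 0.0277 -0.1624  0.1217] open 0.0004 F [-0.74 -0.08 -1.21] t 11.68 q6 -1.92
mm [66.7 -2.7  2.4] units [ 0.1667 -0.0067  0.006 ] yaw err deg -0.06 twist units 0.001 xtool [-0.001  0.    -1.   ] ytool [-0.065  0.998  0.   ] ztool [ 0.998  0.065 -0.001]
```

View pics/s8.png

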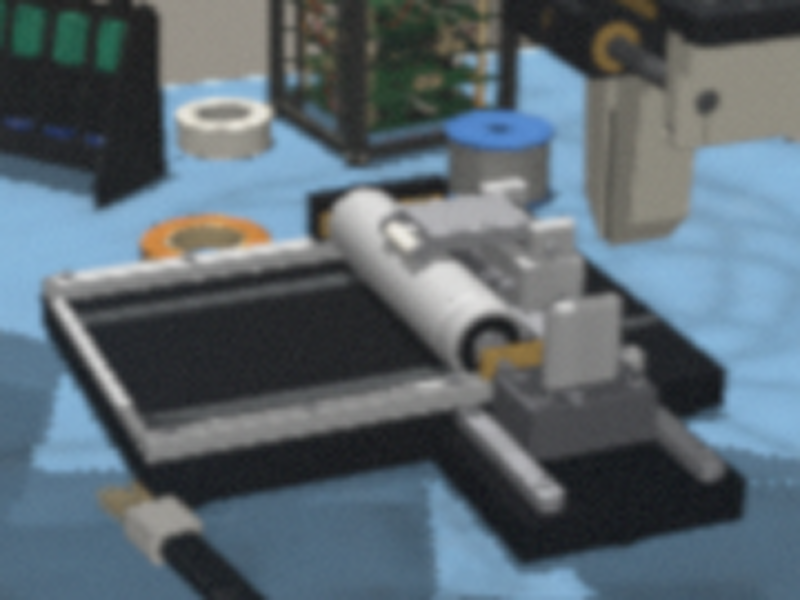

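The fingers are shut at (640, 160), hanging outside the tab at (582, 340), and the cell is still held. Next I'll descend and then push along +y.

>>> move_arm:
  increments:
    - [0.05, -0.006, 0.006, 0]
    - [0.1, -0.006, 0.006, 0]
    - [0.14, -0.006, 0.006, 0]
    - [0.16, -0.006, 0.006, 0]
    - [0.165, -0.006, 0.006, 0]

```text
time: 12.35
tool_pos: [0.604, -0.0982, 0.0558]
tool_rot: [2.098, 1.571, 2.162]
contact_force: [-0.6, 0.9, 0.6]
opening: 0.0002
```

>>> move_arm:
  increments:
    - [0, 0.005, 0, 0]
    - [0, 0.012, 0, 0]
    - [0, 0.02, 0, 0]
    - [0, 0.026, 0, 0]
    - [0, 0.03, 0, 0]

```text
time: 12.98
tool_pos: [0.6033, -0.086, 0.056]
tool_rot: [0.19, 1.571, 0.255]
contact_force: [-0.4, 0.3, 0.8]
opening: 0.0006
```

```bash
python3 - <<'E'
from h import *
import cv2
plan((.03,-.125,.055))
cv2.imwrite("pics/s9.png",cv2.resize(robot.read_camera("side")[190:325,255:435,::-1],(800,600),interpolation=cv2.INTER_CUBIC))
cv2.imwrite("pics/t9.png",cv2.resize(robot.read_camera("top")[130:300,250:430,::-1],(630,595),interpolation=cv2.INTER_CUBIC))
E
```

```text
pos [ 0.6033 -0.086   0.056 ] bed [ 0.0308 -0.1533  0.056 ] open 0.0006 F [-0.4   0.26  0.81] t 12.97 q6 -1.9
mm [ 1.  28.3 -0.8] units [ 0.0025  0.0709 -0.0019] yaw err deg -0.03 twist units 0.001 xtool [ 0.  0. -1.] ytool [-0.065  0.998  0.   ] ztool [0.998 0.065 0.   ]
```

View pics/s9.png

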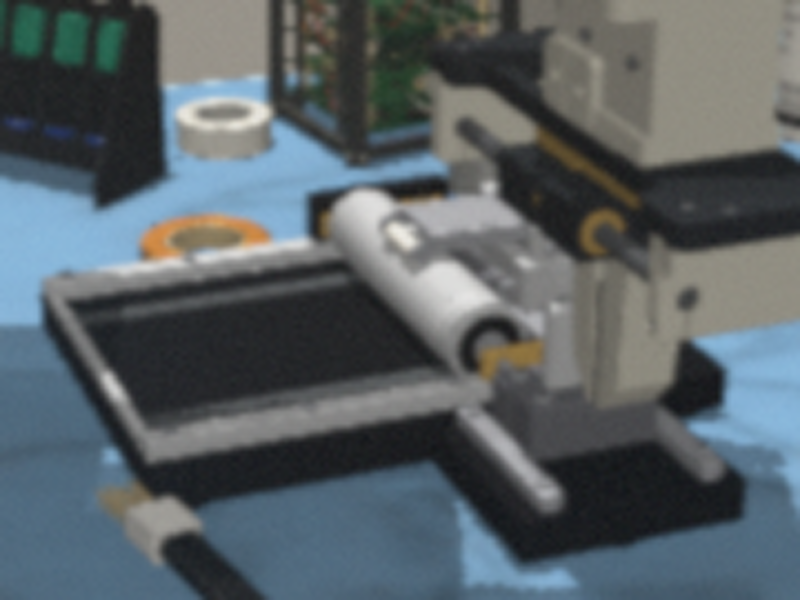

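The closed fingers at (625, 340) stand just outside the tab, above the block. Now pushing.

>>> move_arm:
  increments:
    - [0, 0.005, -0.001, 0]
    - [0, 0.01, -0.002, 0]
    - [0, 0.015, -0.002, 0]
    - [0, 0.02, -0.002, 0]
    - [0, 0.025, -0.002, 0]

```text
time: 13.7
tool_pos: [0.6018, -0.0762, 0.0559]
tool_rot: [0.715, 1.571, 0.779]
contact_force: [1.0, -0.5, -0.3]
opening: 0.0005
```

>>> move_arm:
  increments:
    - [0, 0.006, 0, 0]
    - [0, 0.012, 0, 0]
    - [0, 0.018, 0, 0]
    - [0, 0.024, 0, 0]
    - [0, 0.024, 0, 0]

```text
time: 14.32
tool_pos: [0.6013, -0.0678, 0.056]
tool_rot: [-1.444, 1.569, -1.38]
contact_force: [-0.9, -4.5, -0.6]
opening: 0.0005
```

>>> move_arm:
  increments:
    - [0, 0.005, 0, 0]
    - [0, 0.01, 0, 0]
    - [0, 0.012, 0, 0]

```text
time: 14.7
tool_pos: [0.601, -0.0633, 0.056]
tool_rot: [-1.491, 1.569, -1.426]
contact_force: [-0.3, -6.1, 0.7]
opening: 0.0006
```

```bash
python3 - <<'E'
from h import *
import cv2
plan((.03,-.125,.055))
cv2.imwrite("pics/s10.png",cv2.resize(robot.read_camera("side")[190:325,255:435,::-1],(800,600),interpolation=cv2.INTER_CUBIC))
E
```

```text
pos [ 0.601  -0.0633  0.056 ] bed [ 0.0299 -0.1305  0.056 ] open 0.0006 F [-0.29 -6.07  0.7 ] t 14.7 q6 -1.87
mm [1.  5.5 0.1] units [0.0024 0.0137 0.0002] yaw err deg -0.02 twist units 0.0 xtool [ 0.    -0.002 -1.   ] ytool [-0.065  0.998 -0.002] ztool [0.998 0.065 0.   ]
```

View pics/s10.png

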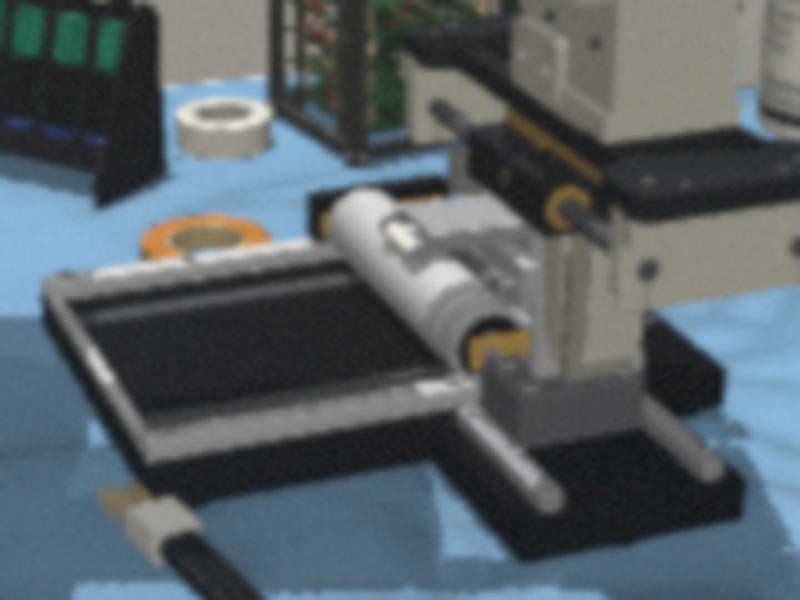

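The carriage is moving under about 6 N, and the bar at (500, 348) is approaching the cell's end. I'll keep pushing to the hard end.

>>> move_arm:
  increments:
    - [0, 0.005, 0, 0]
    - [0, 0.01, 0, 0]
    - [0, 0.014, 0, 0]

```text
time: 15.12
tool_pos: [0.6006, -0.058, 0.056]
tool_rot: [-1.502, 1.568, -1.437]
contact_force: [-1.1, -8.3, -1.1]
opening: 0.0009
```

>>> move_arm:
  increments:
    - [0, 0.005, 0, 0]
    - [0, 0.01, 0, 0]
    - [0, 0.01, 0, 0]

```text
time: 15.5
tool_pos: [0.6005, -0.0562, 0.0561]
tool_rot: [-1.5, 1.565, -1.436]
contact_force: [-0.5, -15.1, -1.4]
opening: 0.0
```

>>> move_arm:
  increments:
    - [0, 0.004, 0, 0]
    - [0, 0.006, 0, 0]

```text
time: 15.75
tool_pos: [0.6005, -0.056, 0.0561]
tool_rot: [-1.498, 1.562, -1.433]
contact_force: [-1.1, -25.4, -1.8]
opening: 0.0006
```

```bash
python3 - <<'E'
from h import *
plan((.03,-.125,.055))
E
```

```text
pos [ 0.6005 -0.056   0.0561] bed [ 0.03   -0.1232  0.0561] open 0.0006 F [ -1.13 -25.44  -1.76] t 15.75 q6 -1.85
mm [ 1.2 -1.8  0. ] units [ 0.0029 -0.0046  0.0001] yaw err deg -0.03 twist units 0.0 xtool [ 0.001 -0.008 -1.   ] ytool [-0.065  0.998 -0.009] ztool [0.998 0.065 0.001]
```

The push has reached the hard end: 25 N with no further travel. I'll back off, rise clear and check.

>>> move_arm:
  increments:
    - [0, -0.02, 0, 0]
    - [0, -0.05, 0, 0]
    - [0, -0.09, 0, 0]
    - [-0.03, -0.12, 0, 0]
    - [-0.1, -0.15, 0, 0]

```text
time: 16.38
tool_pos: [0.6033, -0.1105, 0.0958]
tool_rot: [2.7, 1.568, 2.765]
contact_force: [0.3, 0.3, 1.0]
opening: 0.0004
```

>>> move_arm:
  increments:
    - [-0.1, -0.02, 0, 0]
    - [-0.22, -0.08, -0.05, 0]
    - [-0.3, -0.16, -0.12, 0]
    - [-0.34, -0.24, -0.18, 0]
    - [-0.35, -0.28, -0.22, 0]

```text
time: 17.0
tool_pos: [0.5229, -0.2296, 0.2386]
tool_rot: [-0.644, 1.567, -0.581]
contact_force: [-0.3, 0.3, 0.6]
opening: 0.0006
```

>>> move_arm:
  increments:
    - [0, -0.1, -0.1, 0]
    - [0, -0.2, -0.2, 0]
    - [0, -0.28, -0.28, 0]
    - [0, -0.31, -0.31, 0]
    - [0, -0.31, -0.31, 0]

```text
time: 17.62
tool_pos: [0.4074, -0.3597, 0.2364]
tool_rot: [-0.201, 1.57, -0.138]
contact_force: [-0.3, 0.8, -0.3]
opening: 0.0001
```

```bash
python3 - <<'E'
from h import *
import cv2
plan((.03,-.125,.055))
s=robot.read_camera("side");t=robot.read_camera("top")
cv2.imwrite("pics/s11.png",cv2.resize(s[190:325,255:435,::-1],(800,600),interpolation=cv2.INTER_CUBIC))
cv2.imwrite("pics/t11.png",cv2.resize(t[130:300,250:430,::-1],(630,595),interpolation=cv2.INTER_CUBIC))
cv2.imwrite("pics/t11f.png",t[:,:,::-1])
E
```

```text
pos [ 0.4074 -0.3597  0.2364] bed [-0.1823 -0.4138  0.2364] open 0.0001 F [-0.28  0.75 -0.32] t 17.62 q6 -2.5
mm [181.5 289.1 211.7] units [0.4538 0.7229 0.5292] yaw err deg 0.09 twist units -0.001 xtool [ 0.001 -0.    -1.   ] ytool [-0.063  0.998 -0.   ] ztool [0.998 0.063 0.001]
```

View pics/s11.png

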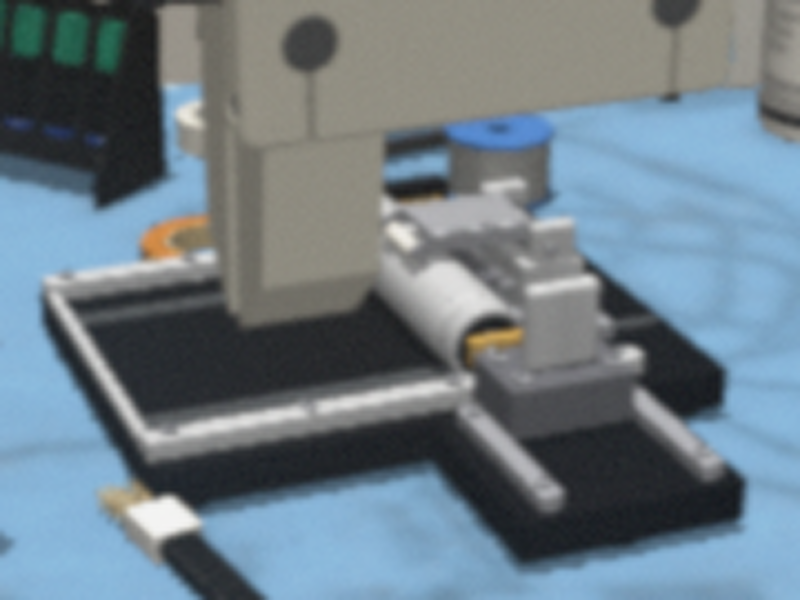

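View pics/t11.png

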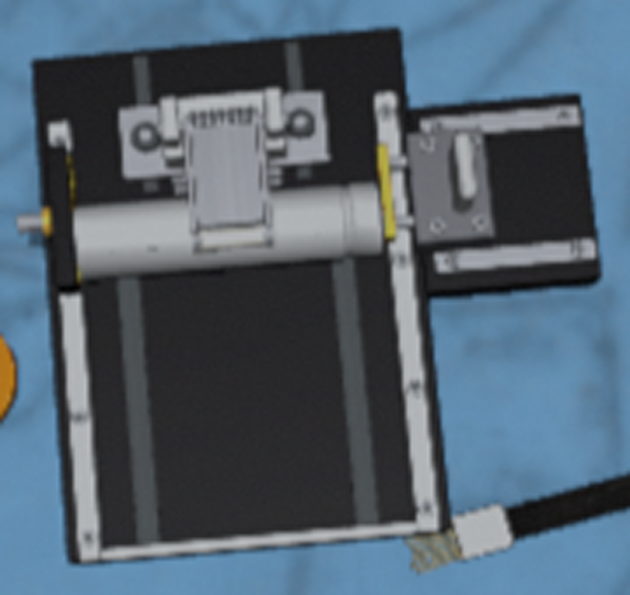

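View pics/t11f.png

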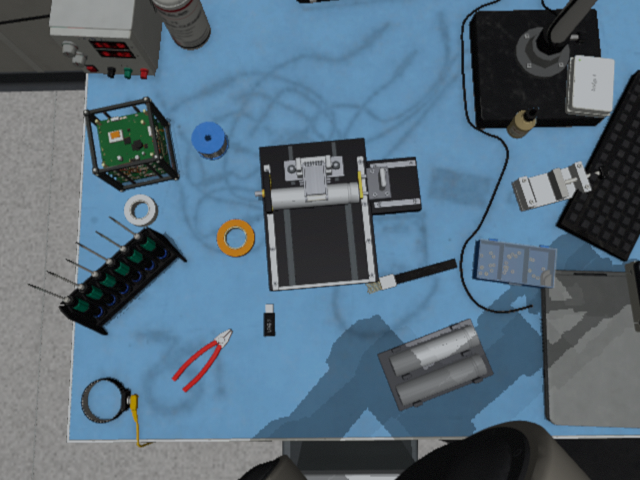

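The cell is at (229, 230) in the zoomed top view, against the stop, with the roller behind its crest. The bar at (386, 190) is on its end. The tab moved about 40 zoomed px, roughly 19 mm, to the hard end. The tape, brush and stick are where they were.

```bash
python3 - <<'E'
from h import *
w=ray("top",tz(229,232),.055);print(inv(B,w)); w=ray("top",tz(463,160),.08);print(inv(B,w))
print(robot.observe()["contact_force"]); print(robot.hand_in())
E
```

```text
[0.01489492 0.00183741 0.055     ]
[ 0.03264952 -0.10268907  0.08      ]
[-0.2723213   0.05428852 -0.04250293]
the job is handed in; nothing more can be done
None
```

The cell is home and held by the roller, the contact carriage is fully in, and I handed the job in at about 18 s of the 51 s allowed. No verdict is reported.

- **Cell:** I pushed it from the loading end with two half-open fingers. The highest wrist force I read during the push was about 7 N, taken at the end of each move, so brief peaks in between were not seen. It met the roller about 17 mm before home and passed the crest about 7 mm before home, as the task describes. I pressed it against the stop pad with about 6 N and then backed off. In the pictures it stayed put, with the roller behind it.
- **Carriage:** I pushed the tab with closed fingers until it met the hard end, where the force rose to 25 N with no further travel. The top view shows the tab moved about 17–19 mm, with the brass bar on the cell's end. I did not measure how far the bar is pressed back.
- **Last checks:** The arm was clear of everything and its force reading was about 0. The tape roll, brush and memory stick look unmoved.
- **One disagreement:** A rough reading of the cell's axis from the last picture gave +15 mm along the bed, while the finger position when it touched the pad gave about +19 mm. Both are inside the allowed 9 to 55 mm.

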